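Probe the marked battery pack's sprung studs with the test pen

TASK

Test the battery pack that the yellow patch tin stands behind: take the test pen by its orange grip and with its tip press that pack's three sprung studs in turn, red, then yellow, then blue, each gently part-way down its spring for about half a second, without ramming it onto its stop. Leave the other pack untouched and everything else where it is, and finish with the pen standing back in its holder, let go.

Things in the scene. Friction and masses are not known exactly. Their poses are not given: they have to be found in the camera images.
- pen: Cordless test pen, 151 mm long, 60 g, standing upright tip-down in its holder. Origin at the very tip, z up along the pen. Brass and steel shaft 7 mm thick up to 75 mm from the tip, black round collar 30 mm across from 75 to 81 mm, then a square orange plastic grip 18 x 18 mm (sides along x and y) from 81 to 151 mm.
- pen_tip (a point): The rounded brass tip of the pen (6 mm across), the pen's lowest point; axes as the pen.
- holder: Fixed pen holder: steel foot 76 mm across, 8 mm thick, with an upright aluminium tube, 28 mm outside, 18 mm inside, rim 90 mm above the shelf. The pen's shaft hangs in the tube with its collar resting on the rim, so a stored pen has its tip 15 mm above the shelf. Origin: centre of the underside.
- pack_a: Black e-bike battery pack lying fixed on the shelf, 260 (x) x 90 (y) x 70 mm tall, x roughly away from the robot. On top a row of three sprung studs 50 mm apart along x: red stud towards -x, yellow in the middle, blue towards +x. Origin: centre of the underside.
- pack_a_red (a point): Centre of the fixed collar around the red stud of pack_a, 72 mm above the shelf. The red round flat cap, 18 mm across, rises through it: its top stands anywhere from 9 to 21 mm above this point (each spring has settled differently, this reading does not tell it). The cap sinks up to 8 mm on a light spring (about 1 N to start, 7 N at its stop), then it is rigid.
- pack_a_yellow (a point): Centre of the fixed collar around the yellow stud of pack_a, 72 mm above the shelf. The yellow round flat cap, 18 mm across, rises through it: its top stands anywhere from 9 to 21 mm above this point (each spring has settled differently, this reading does not tell it). The cap sinks up to 8 mm on a light spring (about 1 N to start, 7 N at its stop), then it is rigid.
- pack_a_blue (a point): Centre of the fixed collar around the blue stud of pack_a, 72 mm above the shelf. The blue round flat cap, 18 mm across, rises through it: its top stands anywhere from 9 to 21 mm above this point (each spring has settled differently, this reading does not tell it). The cap sinks up to 8 mm on a light spring (about 1 N to start, 7 N at its stop), then it is rigid.
- pack_b: Black e-bike battery pack lying fixed on the shelf, 260 (x) x 90 (y) x 70 mm tall, x roughly away from the robot. On top a row of three sprung studs 50 mm apart along x: blue stud towards -x, yellow in the middle, red towards +x. Origin: centre of the underside.
- pack_b_red (a point): Centre of the fixed collar around the red stud of pack_b, 72 mm above the shelf. The red round flat cap, 18 mm across, rises through it: its top stands anywhere from 9 to 21 mm above this point (each spring has settled differently, this reading does not tell it). The cap sinks up to 8 mm on a light spring (about 1 N to start, 7 N at its stop), then it is rigid.
- pack_b_yellow (a point): Centre of the fixed collar around the yellow stud of pack_b, 72 mm above the shelf. The yellow round flat cap, 18 mm across, rises through it: its top stands anywhere from 9 to 21 mm above this point (each spring has settled differently, this reading does not tell it). The cap sinks up to 8 mm on a light spring (about 1 N to start, 7 N at its stop), then it is rigid.
- pack_b_blue (a point): Centre of the fixed collar around the blue stud of pack_b, 72 mm above the shelf. The blue round flat cap, 18 mm across, rises through it: its top stands anywhere from 9 to 21 mm above this point (each spring has settled differently, this reading does not tell it). The cap sinks up to 8 mm on a light spring (about 1 N to start, 7 N at its stop), then it is rigid.
- tin: Yellow plastic patch tin, 52 x 82 x 26 mm, standing just beyond the far end of one pack, about 190 mm from that pack's centre: it marks the pack to be tested. Origin: centre of the underside.
- cup: Round stainless steel cup, 72 mm across, 75 mm tall, beyond the far end of the other pack. Origin: centre of the underside.
- adaptor: Chrome valve adaptor, 18 mm across, 30 mm tall, standing. Origin: centre of the underside.
- grease: Grease jar with green cap, 64 mm across, 75 mm tall. Origin: centre of the underside.
- spanner: Steel spanner lying on the right of the shelf, about 200 mm long. Origin: under its middle.
- tube_box: Cardboard inner-tube box, 85 x 85 x 55 mm, on the right. Origin: centre of the underside.
Not all that is in view belongs to the job. Leave any pink or white look-alike of the pen alone.

How it is judged (in metres and radians):
On the way, in this order (a step that is already met when the one before it is completed fails the run):
1. the pen's tip presses the red stud of the pack by the tin with more than 2.5 N, within 8 mm of its centre, for 0.3 s (((horizontal distance between tin and pack_a below 0.25 m and horizontal distance between pen_tip and pack_a_red below 0.008 m and contact force between pen and pack_a above 2.5 N) or (horizontal distance between tin and pack_b below 0.25 m and horizontal distance between pen_tip and pack_b_red below 0.008 m and contact force between pen and pack_b above 2.5 N))), for 0.3 s.
2. the pen's tip presses the yellow stud of the pack by the tin with more than 2.5 N, within 8 mm of its centre, for 0.3 s (((horizontal distance between tin and pack_a below 0.25 m and horizontal distance between pen_tip and pack_a_yellow below 0.008 m and contact force between pen and pack_a above 2.5 N) or (horizontal distance between tin and pack_b below 0.25 m and horizontal distance between pen_tip and pack_b_yellow below 0.008 m and contact force between pen and pack_b above 2.5 N))), for 0.3 s.
3. the pen's tip presses the blue stud of the pack by the tin with more than 2.5 N, within 8 mm of its centre, for 0.3 s (((horizontal distance between tin and pack_a below 0.25 m and horizontal distance between pen_tip and pack_a_blue below 0.008 m and contact force between pen and pack_a above 2.5 N) or (horizontal distance between tin and pack_b below 0.25 m and horizontal distance between pen_tip and pack_b_blue below 0.008 m and contact force between pen and pack_b above 2.5 N))), for 0.3 s.
At the end, for the whole second after the job is handed in: The pen stands in its holder again: tip 10 to 20 mm above the holder's underside, within 12 mm of its axis, within 0.15 rad of upright, at rest and let go; tin, cup, adaptor, grease jar, spanner and box are within 20 mm of where they were (horizontal distance between pen and holder below 0.012 m and z of pen in the frame of holder between 0.01 and 0.02 m and angle between pen's own z axis and vertical below 0.15 rad and linear speed of pen below 0.02 m/s and distance of each of tin, cup, adaptor, grease, spanner, tube_box from where it was at the start of the episode below 0.02 m); the robot touches nothing.
It fails at once if the pen rams a pack or stud with more than 14 N (contact force between pen and pack_a above 14 N or contact force between pen and pack_b above 14 N).
It fails at once if the pen touches the pack without the tin (more than 0.5 N) ((not (horizontal distance between tin and pack_a below 0.25 m) and contact force between pen and pack_a above 0.5 N) or (not (horizontal distance between tin and pack_b below 0.25 m) and contact force between pen and pack_b above 0.5 N)).
It fails at once if the robot itself pushes on a pack with more than 2 N (contact force between any of the fingers, the arm and pack_a above 2 N or contact force between any of the fingers, the arm and pack_b above 2 N).
It fails at once if a bystander is moved more than 20 mm (distance of any of tin, cup, adaptor, grease, spanner, tube_box from where it was at the start of the episode above 0.02 m).
It also fails if it takes over 64 s, if anything falls off the work surface, if the arm or the gripper's body presses on something with over 40 N, if the wrist force passes 120 N, or if a joint passes its speed limit or range.

ROBOT

A 6-joint arm with a two-finger parallel gripper is mounted at the origin on the work surface. World frame = base frame: x ahead of the robot, y to its left, z up, the work surface at z = 0. Lengths are in mm, angles in rad, forces in N, time in s.
With the tool pointing down it reaches from about 350 to 775 mm from the base axis. Payload 7.3 kg.
Tool frame: the origin (TCP) lies on the centre line of the jaws, within the pads' length; the fingertips stand 14 mm ahead of it and the grasp point (between the pads) lies 5 mm behind it; z points along the fingers, y is the line along which they close (so a half turn about z gives the same grasp; the last joint's range is limited). The gripper opens to 92 mm and grips with 3 to 60 N. Pads are 19 mm wide; open, the fingers measure 130 mm over their backs; the gripper's body (75 mm by 190 mm) begins 47 mm behind the grasp point.
Start: joints at [1.062, 0.342, 1.524, -0, 1.275, -0.146], TCP at [186.305, 490.85, 240.741] pointing down, gripper open.
Joint ranges: [-2.53, 2.53], [-0.77, 2.02], [0.04, 2.7], [-1, 4.14], [0.28, 2.66], [-3.11, 3.11]. Speed limits (rad/s): [2.57, 2.57, 3.14, 3.14, 3.14, 3.14].

INTERFACE

Orientations are given as [roll, pitch, yaw] about the fixed x, y, z axes, in that order (R = Rz(yaw) Ry(pitch) Rx(roll)).
In Python, from plant import get_obs, capture, bot, spot_in, trace, pinpoint gives the robot as it stands.
- The arm moves only by the tool play_rows, never from a script. Its argument "rows" is a list of rows, each a list of 2 entries, a list of its own where there are three numbers: the shift along the world's x, y, z in units of 3 cm (1.0 is 3 cm), then the turn, a rotation vector about the world's x, y, z in units of 8 degrees (1.0 is 8 degrees). A call has 1 to 12 rows; each row shifts and turns the commanded pose from where the row before left it; what a row does not reach is not made up. A row lasts 1/8 s, in which the tool goes at most 62.5 mm and 10.7 degrees, less where a joint would pass 70% of its speed; a pose out of reach is approached as far as the arm can. A call with a number of a shift or a turn outside -1 to 1 is refused whole. A call with a gripper value outside its range is refused whole. "hand" is the opening, from -1 (shut) to 1 (fully open), set as the call begins (left out, the last holds). The fingers move at their own pace and stop on an object; the grip force is fixed at half the most. Time passes only in rows, so rows that do not move let the fingers close. It gives the time, the measured TCP pose, the force, the opening and the grip force at its end, in the units of the state.
- get_obs(): the state, without advancing time (a new reading comes with each control period).
- capture(name): name is "scene" or "top" or "wrist"; returns a dict with "frame" (384x512x3 uint8, red, green, blue), "fov_y" (degrees; the focal length in pixels is half the picture's height over the tangent of half this angle, whatever the lens; pixels are square), "cx", "cy" (the principal point, pixels), "rvec" (rotation vector, rad) and "tvec" (3), from world to camera coordinates, as OpenCV has them; the wrist camera has in their place "hand_eye" (4x4, takes a point from camera to tool coordinates, whose origin is the TCP and whose axes are the flange's). Camera axes: x right, y down, z forward; pixel columns grow to the right and rows downward; lengths in mm; the calibration is good to about 2 mm. A picture is of the moment at which its call begins: read the wrist's pose just before it. There is no depth.
- bot.close_job(): hands the job in; it is judged then, once.
Trained networks look in the newest picture that a camera, given by its name, has taken for a name from the list of things; names that differ only in an ending like _2 or _b are one class to them, and where a whole thing is asked for, a point or a joint stands for the part that bears it (a point fixed in the world has none). Each returns a list of dicts, best first, with "p" (0 to 1); they miss things now and then, are a little off and sometimes report something else, mostly with a low value. They report only what shows in the picture. A call takes as long as a camera call. They do not tell look-alikes from the thing itself.
- spot_in(query, camera): "at" ([row, column] in pixels, amid what is visible of it).
- trace(query, camera): "mask" (384x512 bool, what is visible of it) and "at" ([row, column] in pixels, amid what is visible of it).
- pinpoint(query, camera): "at" ([row, column] in pixels: a listed point, or the origin of a listed thing).
The state is a dict: "time": time; "joint_positions": joint angles; "dq": joint speeds; "tau": joint torques, N m; "tool_pos": TCP position; "tcp_rot": TCP orientation; "contact_force": force on the tool from outside, world axes, zero at the start; "moment": the same for the moment, N m; "grip_width": finger opening in mm; "finger_force": force on a finger pad.
Only numpy, scipy, OpenCV 4.12 (cv2) and the standard library are available. Lean on these libraries where they do the work, as an engineer would, in place of code of your own. Each camera call takes 0.05 s, during which the arm holds its last target. There are 200 camera calls.

## Working session

There is one attempt and no reset: what is moved stays moved. The work goes in short steps, Python scripts to look and compute and a tool call to move; the robot and the scene stay as the last step left them, time stands still between calls to the robot, and variables do not carry over. Pictures are saved under pics/ and viewed, at most 13 in all, crops included, and the job is handed in when it is done.

Besides the shell and the picture viewer there is one more tool, called after "Emit:" as name(argument=value, ...) on one line, values as JSON. play_rows: Moves the arm, as the interface text tells. Shifts and turns lie within -1 to 1; 1 stands for 3 cm of shift or 8 degrees of turn. Its arguments: {"type":"object","properties":{"rows":{"type":"array"},"hand":{"type":"number"}},"required":["rows"]}

```bash
mkdir -p pics; cat > h.py <<'E'
import numpy as np, cv2
from scipy.spatial.transform import Rotation as R
from plant import get_obs, capture, bot, spot_in, trace, pinpoint
def cam(name):
    s=get_obs(); c=capture(name)
    f=192/np.tan(np.radians(c["fov_y"])/2)
    K=np.array([[f,0,c["cx"]],[0,f,c["cy"]],[0,0,1.]])
    if "rvec" in c:
        Rm=cv2.Rodrigues(np.array(c["rvec"],float))[0]; t=np.array(c["tvec"],float).ravel()
    else:
        T=np.eye(4);T[:3,:3]=R.from_euler('xyz',s["tcp_rot"]).as_matrix();T[:3,3]=s["tool_pos"]
        W=np.linalg.inv(T@np.array(c["hand_eye"])); Rm=W[:3,:3];t=W[:3,3]
    return c["frame"],K,Rm,t
def ray(at,K,Rm,t):
    d=Rm.T@np.linalg.solve(K,[at[1],at[0],1.]); return -Rm.T@t,d/np.linalg.norm(d)
def atz(at,C,z):
    o,d=ray(at,*C); return o+d*(z-o[2])/d[2]
def tri(obs):
    A=np.zeros((3,3));b=np.zeros(3);L=[ray(a,*C) for a,C in obs]
    for o,d in L:
        P=np.eye(3)-np.outer(d,d);A+=P;b+=P@o
    x=np.linalg.solve(A,b); return x,[round(float(np.linalg.norm(np.cross(x-o,d))),1) for o,d in L]
def proj(p,K,Rm,t):
    q=K@(Rm@np.asarray(p,float)+t); return q[1]/q[2],q[0]/q[2]
E
python3 - <<'E'
from h import *
np.set_printoptions(precision=1,suppress=True)
C={}
for n in("scene","top"):
    f,*c=cam(n);C[n]=c;cv2.imwrite(f"pics/{n}0.png",f[:,:,::-1])
zs=dict(pen_tip=15,holder=0,pack_a_red=72,pack_a_yellow=72,pack_a_blue=72,pack_b_red=72,pack_b_yellow=72,pack_b_blue=72,tin=0,cup=0,adaptor=0,grease=0,pen=15)
for q,z in zs.items():
    for n in C:
        print(q,n,[(round(d["p"],2),np.array(d["at"]),atz(d["at"],C[n],z)[:2]) for d in pinpoint(q,n)[:3]])
for n in C: print(n,[(round(d["p"],2),np.array(d["at"])) for d in spot_in("pen",n)])
s=get_obs();print(s)
E
```

```text
pen_tip scene [(0.84, array([238.1, 253.4]), array([603.1, -46.7])), (0.75, array([211.3, 250.2]), array([ 556.7, -121.7])), (0.66, array([200.5, 274.9]), array([ 482.5, -116.3]))]
pen_tip top []
holder scene [(0.84, array([227. , 294.4]), array([493.9, -27.2]))]
holder top [(0.86, array([219. , 224.9]), array([501.6, -17.2]))]
pack_a_red scene [(0.93, array([165.6, 239.4]), array([ 513.3, -227.8]))]
pack_a_red top [(0.97, array([219.2, 301.9]), array([ 501. , -218.4]))]
pack_a_yellow scene [(0.6, array([169. , 224.4]), array([ 552.7, -238.5])), (0.19, array([130.8, 243.2]), array([ 405.4, -361.5]))]
pack_a_yellow top [(0.81, array([197.2, 302. ]), array([ 556.6, -218.4]))]
pack_a_blue scene [(0.95, array([180.5, 210.9]), array([ 605.2, -219. ])), (0.24, array([227.1, 294.3]), array([545.1,  20.7]))]
pack_a_blue top [(0.9, array([178.5, 301.1]), array([ 604.4, -215.8]))]
pack_b_red scene [(0.73, array([306.6, 330.4]), array([621.7, 200.4]))]
pack_b_red top [(0.79, array([168.9, 136.6]), array([622.7, 205.6]))]
pack_b_yellow scene [(0.86, array([299.6, 352.8]), array([579.7, 214.4]))]
[... 1166 characters left out ...]
 array([175.5, 250.1])), (0.72, array([174.7, 327.3])), (0.71, array([172.7, 277.8])), (0.71, array([313.7, 348.5])), (0.58, array([187.3, 299.9])), (0.58, array([207. , 253.7]))]
top [(0.7, array([181.4, 236.3])), (0.68, array([220.7, 223.3])), (0.58, array([196.2, 265.2])), (0.55, array([228.2, 261.8]))]
{'time': 1.5, 'joint_positions': array([ 1.1,  0.3,  1.5, -0. ,  1.3, -0.1]), 'dq': array([-0.,  0., -0.,  0.,  0.,  0.]), 'tau': array([  0. , -43.1, -24.4,   0.1,   0. ,  -0. ]), 'tool_pos': array([186.3, 490.8, 240.7]), 'tcp_rot': array([3.1, 0. , 2.8]), 'contact_force': array([-0.2, -0.2,  0.8]), 'moment': array([ 0. ,  0.1, -0. ]), 'finger_force': 0.0, 'grip_width': 91.64680862152073}
```

View pics/scene0.png

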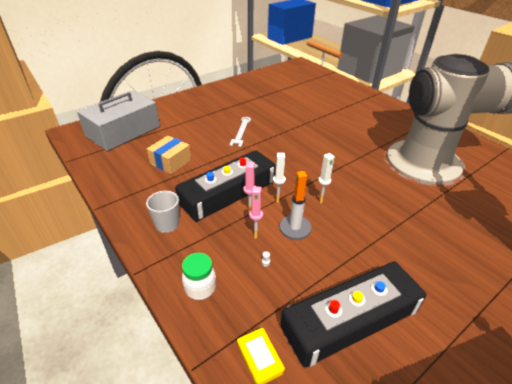

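View pics/top0.png

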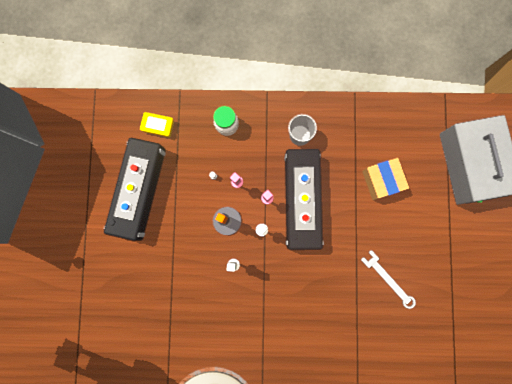

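The tin (top 125,157) stands behind the left pack, so pack_b is the one to test. The orange pen in its holder is at about top (220,224), with pink and white look-alikes near it. I'll move over pack_b to measure it.

Emit:
play_rows(rows=[[[0.9, -0.75, 0.25], [0, 0, 0]], [[0.9, -0.75, 0.25], [0, 0, 0]], [[0.9, -0.75, 0.25], [0, 0, 0]], [[0.9, -0.75, 0.25], [0, 0, 0]], [[0.9, -0.75, 0.25], [0, 0, 0]], [[0.9, -0.75, 0.25], [0, 0, 0]], [[0.9, -0.75, 0.25], [0, 0, 0]], [[0.9, -0.75, 0.25], [0, 0, 0]], [[0.9, -0.75, 0.25], [0, 0, 0]], [[0.9, -0.75, 0.25], [0, 0, 0]], [[0.9, -0.75, 0.25], [0, 0, 0]], [[0, 0, 0], [0, 0, 0]]], hand=1)

```text
time: 3.0
tool_pos: [484.9, 241.9, 323.3]
tcp_rot: [3.141, 0.001, 2.776]
contact_force: [-0.2, 1.1, 0.2]
grip_width: 91.9
finger_force: 0.0
```

```bash
python3 - <<'E'
from h import *
np.set_printoptions(precision=3,suppress=True)
f,*c=cam("wrist");cv2.imwrite("pics/w1.png",f[:,:,::-1])
print(capture("wrist")["hand_eye"],c[0])
s=get_obs();print(s["time"],s["tool_pos"],s["tcp_rot"],s["contact_force"])
for q in("pack_b_red","pack_b_yellow","pack_b_blue","pack_b"):
    print(q,[(round(d["p"],2),np.array(d["at"]),atz(d["at"],c,0 if q=="pack_b" else 72)[:2]) for d in pinpoint(q,"wrist")[:3]])
E
```

```text
[[  -0.001   -0.96    -0.279   75.589]
 [   1.      -0.001    0.      -0.109]
 [  -0.      -0.279    0.96  -144.472]
 [   0.       0.       0.       1.   ]] [[307.252   0.    257.619]
 [  0.    307.252 187.053]
 [  0.      0.      1.   ]]
3.1 [483.049 243.379 322.95 ] [-3.142 -0.001  2.778] [-0.655  0.736 -0.056]
pack_b_red [(0.97, array([255.5, 270.2]), array([623.695, 208.014]))]
pack_b_yellow [(0.91, array([225.3, 263.5]), array([576.455, 215.576]))]
pack_b_blue [(0.95, array([191.5, 257.3]), array([527.43 , 225.158]))]
pack_b [(0.84, array([207.4, 267.4]), array([578.987, 222.811]))]
```

View pics/w1.png

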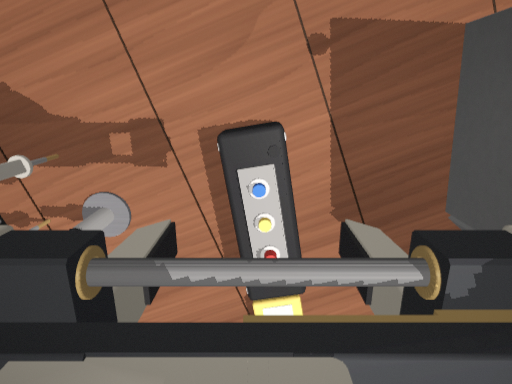

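The pack_b stud points agree across views and are about 50 mm apart. In the wrist view the studs are at (190,259), (224,264) and (256,270). Next I'll measure the pen.

Emit:
play_rows(rows=[[[-0.15, -0.85, 0], [0, 0, 0.5]], [[-0.15, -0.85, 0], [0, 0, 0.5]], [[-0.15, -0.85, 0], [0, 0, 0.5]], [[-0.15, -0.85, 0], [0, 0, 0.5]], [[-0.15, -0.85, 0], [0, 0, 0.5]], [[-0.15, -0.85, 0], [0, 0, 0]], [[-0.15, -0.85, 0], [0, 0, 0]], [[-0.15, -0.85, 0], [0, 0, 0]], [[-0.15, -0.85, 0], [0, 0, 0]], [[-0.15, -0.85, 0], [0, 0, 0]], [[0, 0, 0], [0, 0, 0]], [[0, 0, 0], [0, 0, 0]]])

```text
time: 4.8
tool_pos: [438.3, -10.8, 323.3]
tcp_rot: [3.141, 0.0, 3.128]
contact_force: [-0.2, 0.2, 0.4]
grip_width: 91.8
finger_force: 0.0
```

```bash
python3 - <<'E'
from h import *
import pickle
np.set_printoptions(precision=1,suppress=True)
f,*c=cam("wrist");pickle.dump((f,c),open("w2.pkl","wb"))
cv2.imwrite("pics/w2.png",cv2.resize(f[:,:,::-1],(800,600),interpolation=cv2.INTER_CUBIC))
s=get_obs();print(s["time"],s["tool_pos"],s["tcp_rot"],s["contact_force"])
print([(round(d["p"],2),np.array(d["at"]),atz(d["at"],c,0)[:2]) for d in pinpoint("holder","wrist")[:3]])
print([(round(d["p"],2),np.array(d["at"]),atz(d["at"],c,130)[:2]) for d in spot_in("pen","wrist")])
E
```

```text
4.85 [438.3 -10.7 323.3] [3.1 0.  3.1] [0.7 0.2 0.4]
[(0.97, array([187.1, 252.2]), array([498.5, -20. ]))]
[(0.9, array([191.6, 168.7]), array([ 464.8, -113.3])), (0.74, array([117.9, 224.1]), array([382.9, -45.9])), (0.65, array([211.8, 247.7]), array([490.8, -23. ])), (0.62, array([290.7, 230.5]), array([597.2, -47.3])), (0.59, array([238.7, 176.8]), array([ 524.1, -109.1]))]
```

View pics/w2.png

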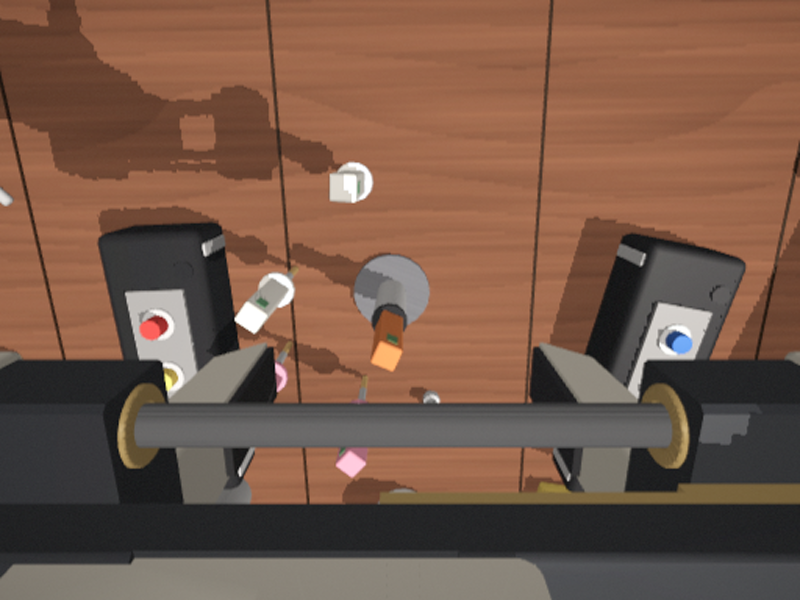

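```bash
cat > topface.py <<'E'
from h import *
def top(f,c,z=166,lo=235):
    hsv=cv2.cvtColor(f,cv2.COLOR_RGB2HSV)
    o=(hsv[:,:,0]>5)&(hsv[:,:,0]<20)&(hsv[:,:,1]>180)&(hsv[:,:,2]>lo)
    n,l,st,ce=cv2.connectedComponentsWithStats(o.astype(np.uint8))
    print([(st[i,4],ce[i].round(1)) for i in range(1,n) if st[i,4]>30])
    i=1+np.argmax(st[1:,4]); ys,xs=np.nonzero(l==i)
    P=np.array([atz((y,x),c,z)[:2] for y,x in zip(ys,xs)],np.float32)
    return cv2.minAreaRect(P)
E
python3 - <<'E'
from topface import *
import pickle
f,c=pickle.load(open("w2.pkl","rb"))
hsv=cv2.cvtColor(f,cv2.COLOR_RGB2HSV)
for y in range(196,240,3): print(y,[tuple(hsv[y,x]) for x in(240,246,252)])
for lo in(200,225,245): print(lo,top(f,c,lo=lo))
E
```

```text
196 [(np.uint8(15), np.uint8(8), np.uint8(124)), (np.uint8(160), np.uint8(13), np.uint8(60)), (np.uint8(0), np.uint8(4), np.uint8(63))]
199 [(np.uint8(105), np.uint8(12), np.uint8(44)), (np.uint8(11), np.uint8(175), np.uint8(140)), (np.uint8(120), np.uint8(4), np.uint8(67))]
202 [(np.uint8(90), np.uint8(6), np.uint8(44)), (np.uint8(11), np.uint8(174), np.uint8(141)), (np.uint8(11), np.uint8(174), np.uint8(141))]
205 [(np.uint8(150), np.uint8(6), np.uint8(44)), (np.uint8(11), np.uint8(174), np.uint8(142)), (np.uint8(11), np.uint8(175), np.uint8(141))]
208 [(np.uint8(10), np.uint8(135), np.uint8(87)), (np.uint8(11), np.uint8(177), np.uint8(141)), (np.uint8(11), np.uint8(177), np.uint8(143))]
211 [(np.uint8(10), np.uint8(171), np.uint8(127)), (np.uint8(11), np.uint8(175), np.uint8(141)), (np.uint8(11), np.uint8(177), np.uint8(144))]
214 [(np.uint8(11), np.uint8(171), np.uint8(134)), (np.uint8(11), np.uint8(176), np.uint8(142)), (np.uint8(13), np.uint8(163), np.uint8(125))]
217 [(np.uint8(11), np.uint8(177), np.uint8(131)), (np.uint8(11), np.uint8(175), np.uint8(144)), (np.uint8(55), np.
[... 666 characters left out ...]
.uint8(144), np.uint8(255)), (np.uint8(15), np.uint8(143), np.uint8(255))]
235 [(np.uint8(10), np.uint8(133), np.uint8(152)), (np.uint8(13), np.uint8(149), np.uint8(232)), (np.uint8(14), np.uint8(151), np.uint8(242))]
238 [(np.uint8(11), np.uint8(132), np.uint8(158)), (np.uint8(10), np.uint8(131), np.uint8(158)), (np.uint8(10), np.uint8(134), np.uint8(158))]
[]Traceback (most recent call last):
  File "<stdin>", line 6, in <module>
  File "topface.py", line 7, in top
    i=1+np.argmax(st[1:,4]); ys,xs=np.nonzero(l==i)
        ~~~~~~~~~^^^^^^^^^^
    return _wrapfunc(a, 'argmax', axis=axis, out=out, **kwds)
    return bound(*args, **kwds)
ValueError: attempt to get argmax of an empty sequence
```

Emit:
play_rows(rows=[[[0.15, 0.4, -0.4], [0, 0, 0]], [[0.15, 0.4, -0.4], [0, 0, 0]], [[0.1, 0.4, -0.4], [0, 0, 0]], [[0.1, 0.4, -0.4], [0, 0, 0]], [[0, 0, 0], [0, 0, 0]], [[0, 0, 0], [0, 0, 0]]])

```text
time: 5.7
tool_pos: [453.4, 36.3, 275.4]
tcp_rot: [-3.141, 0.0, 3.128]
contact_force: [-0.4, -0.0, -0.3]
grip_width: 91.6
finger_force: 0.0
```

```bash
sed -i 's/>180/>130/' topface.py; python3 - <<'E'
from topface import *
import pickle
np.set_printoptions(precision=1,suppress=True)
f,*c=cam("wrist");pickle.dump((f,c),open("w3.pkl","wb"))
g,d=pickle.load(open("w2.pkl","rb"))
s=get_obs();print(s["time"],s["tool_pos"],s["tcp_rot"])
for F,C in((g,d),(f,c)):
    for lo in(200,):
        print(lo,top(F,C,lo=lo))
def cen(F):
    h=cv2.cvtColor(F,cv2.COLOR_RGB2HSV);o=(h[:,:,0]>5)&(h[:,:,0]<20)&(h[:,:,1]>130)&(h[:,:,2]>200)
    n,l,st,ce=cv2.connectedComponentsWithStats(o.astype(np.uint8)); return ce[1+np.argmax(st[1:,4])][::-1]
print(cen(g),cen(f),tri([(cen(g),d),(cen(f),c)]))
hs=pinpoint("holder","wrist")[:1];print([(h["p"],atz(h["at"],c,0)) for h in hs])
print(tri([((187.1,252.2),d),(hs[0]["at"],c)]))
cv2.imwrite("pics/w3.png",cv2.resize(f[:,:,::-1],(800,600)))
E
```

```text
5.75 [453.5  36.1 275.6] [-3.1  0.   3.1]
[(np.int32(249), array([247. , 227.7]))]
200 ((495.2216796875, -22.807559967041016), (17.316669464111328, 17.628366470336914), 65.85420227050781)
[(np.int32(341), array([192.8, 234.3]))]
200 ((495.06573486328125, -22.65438461303711), (17.307201385498047, 17.529855728149414), 65.67570495605469)
[227.7 247. ] [234.3 192.8] (array([495.5, -22.8, 165.1]), [0.1, 0.1])
[(0.93, array([494.3, -18.3,   0. ]))]
(array([499.4, -20. , -10.5]), [2.1, 2.1])
```

View pics/w3.png

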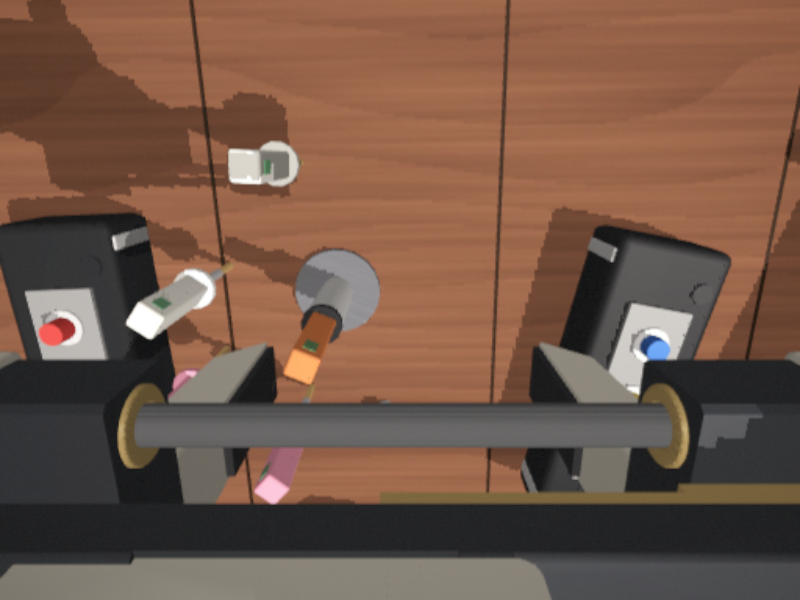

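Pen top measured at (495.2, -22.7, 165), which matches the 166 mm expected. The grip's sides lie at 65.8°/-24.2°.

Emit:
play_rows(rows=[[[0.348, -0.492, -0.6], [0, 0, -0.73]], [[0.348, -0.492, -0.6], [0, 0, -0.73]], [[0.348, -0.492, -0.6], [0, 0, -0.73]], [[0.348, -0.492, -0.6], [0, 0, -0.73]], [[0, 0, 0], [0, 0, 0]], [[0, 0, 0], [0, 0, 0]]], hand=0.1)

```text
time: 6.55
tool_pos: [495.1, -22.6, 204.0]
tcp_rot: [3.141, 0.001, 2.722]
contact_force: [-0.8, -0.3, -0.1]
grip_width: 50.7
finger_force: 0.0
```

Emit:
play_rows(rows=[[[0, 0, -0.5], [0, 0, 0]], [[0, 0, -0.5], [0, 0, 0]], [[0, 0, -0.5], [0, 0, 0]], [[0, 0, -0.5], [0, 0, 0]], [[0, 0, -0.467], [0, 0, 0]], [[0, 0, 0], [0, 0, 0]], [[0, 0, 0], [0, 0, 0]]])

```text
time: 7.42
tool_pos: [495.4, -22.6, 129.9]
tcp_rot: [3.141, 0.001, 2.721]
contact_force: [-1.2, -0.4, 0.1]
grip_width: 50.4
finger_force: 0.0
```

Emit:
play_rows(rows=[[[0, 0, 0], [0, 0, 0]], [[0, 0, 0], [0, 0, 0]], [[0, 0, 0], [0, 0, 0]], [[0, 0, 0], [0, 0, 0]], [[0, 0, 0], [0, 0, 0]], [[0, 0, 0], [0, 0, 0]]], hand=-1)

```text
time: 8.18
tool_pos: [495.1, -22.7, 129.3]
tcp_rot: [3.141, 0.0, 2.72]
contact_force: [-0.6, -1.0, 1.2]
grip_width: 17.6
finger_force: 30.0
```

Emit:
play_rows(rows=[[[0, 0, 0.3], [0, 0, 0]], [[0, 0, 0.6], [0, 0, 0]], [[0, 0, 0.6], [0, 0, 0]], [[0, 0, 0.7], [0, 0, 0]], [[0, 0, 0.7], [0, 0, 0]], [[0, 0, 0.7], [0, 0, 0]], [[0, 0, 0.4], [0, 0, 0]], [[0, 0, 0], [0, 0, 0]], [[0, 0, 0], [0, 0, 0]]])

```text
time: 9.3
tool_pos: [494.6, -22.6, 248.5]
tcp_rot: [-3.141, -0.001, 2.72]
contact_force: [0.0, 1.0, -0.2]
grip_width: 18.1
finger_force: 30.0
```

```bash
python3 - <<'E'
from h import *
np.set_printoptions(precision=1,suppress=True)
s=get_obs();print(s["tool_pos"],s["contact_force"],s["grip_width"])
O=[]
for n in("scene","wrist","top"):
    f,*c=cam(n)
    if n!="top": cv2.imwrite(f"pics/lift_{n}.png",f[:,:,::-1])
    print(n,"expect tip",proj([495.2,-22.7,135],*c),[(round(d["p"],2),np.array(d["at"])) for d in pinpoint("pen_tip",n)])
a=cv2.imread("pics/lift_scene.png")[110:260,220:380];cv2.imwrite("pics/ls.png",cv2.resize(a,None,fx=4,fy=4))
E
```

```text
[494.6 -22.6 248.5] [ 0.   1.  -0.2] 18.063060944255195
scene expect tip (np.float64(185.1194528959562), np.float64(300.6197756253363)) [(0.91, array([204.2, 321.2])), (0.76, array([187.3, 301.1])), (0.75, array([211.1, 250.8])), (0.61, array([199.9, 274.3])), (0.56, array([236.6, 254.7])), (0.21, array([306. , 332.7]))]
wrist expect tip (np.float64(188.66725647652459), np.float64(257.9497896859449)) [(0.92, array([190.8, 257.4])), (0.78, array([171.9, 182.5])), (0.65, array([ 85.6, 200.5]))]
top expect tip (np.float64(218.91530323908356), np.float64(221.3059321200345)) []
```

View pics/ls.png

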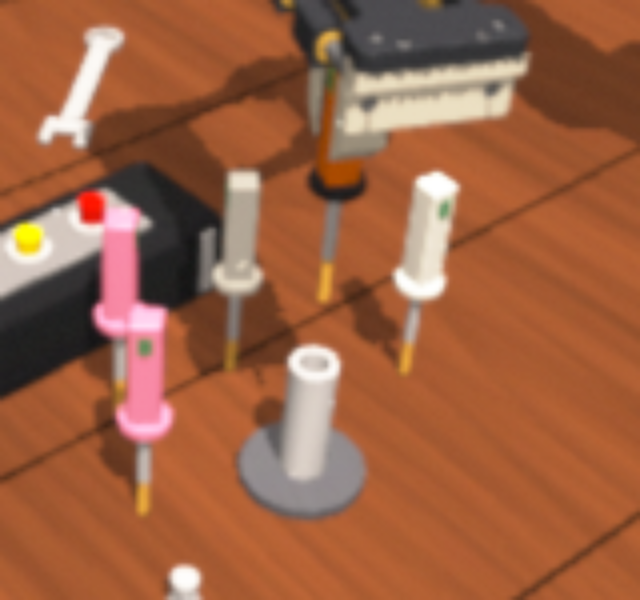

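Pen held upright. In the crop its tip is near (325,298), which is scene (186,301), within about 2 px of where I expected it. Going to red now.

Emit:
play_rows(rows=[[[0.428, 0.765, 0], [0, 0, 0]], [[0.428, 0.765, 0], [0, 0, 0]], [[0.428, 0.765, 0], [0, 0, 0]], [[0.428, 0.765, 0], [0, 0, 0]], [[0.428, 0.765, 0], [0, 0, 0]], [[0.428, 0.765, 0], [0, 0, 0]], [[0.428, 0.765, 0], [0, 0, 0]], [[0.428, 0.765, 0], [0, 0, 0]], [[0.428, 0.765, 0], [0, 0, 0]], [[0.428, 0.765, 0], [0, 0, 0]], [[0, 0, 0], [0, 0, 0]], [[0, 0, 0], [0, 0, 0]]])

```text
time: 11.1
tool_pos: [623.2, 206.4, 248.8]
tcp_rot: [-3.141, -0.001, 2.72]
contact_force: [-0.1, 0.1, 0.3]
grip_width: 18.0
finger_force: 30.0
```

```bash
python3 - <<'E'
from h import *
np.set_printoptions(precision=1,suppress=True)
s=get_obs();print(s["tool_pos"],s["contact_force"],s["time"])
C={};D={}
for n in("scene","wrist","top"):
    f,*C[n]=cam(n)
    cv2.imwrite(f"pics/r_{n}.png",f[:,:,::-1])
    for q in("pack_b_red","pack_b_yellow","pack_b_blue","pen_tip"):
        r=pinpoint(q,n); 
        e=np.array(proj([*s["tool_pos"][:2],134],*C[n]))
        if q=="pen_tip":
            r=[d for d in r if np.linalg.norm(d["at"]-e)<25]; print(n,"exp",e)
        if r: D[q,n]=r[0]["at"];print(n,q,round(r[0]["p"],2),np.array(r[0]["at"]),atz(r[0]["at"],C[n],134 if q=="pen_tip" else 72)[:2])
for q in("pack_b_red","pack_b_yellow","pack_b_blue","pen_tip"):
    o=[(D[q,n],C[n]) for n in C if (q,n) in D]
    if len(o)>1: print(q,tri(o))
w=cv2.imread("pics/r_wrist.png")[90:290,150:400];cv2.imwrite("pics/rw.png",cv2.resize(w,None,fx=3,fy=3))
E
```

```text
[623.2 206.4 248.8] [-0.1  0.1  0.3] 11.1
scene pack_b_red 0.79 [309.5 331.9] [623.7 205.9]
scene pack_b_yellow 0.62 [322.9 344.9] [624.5 236.5]
scene pack_b_blue 0.69 [288.2 377.9] [524.7 225.8]
scene exp [288.7 338.2]
scene pen_tip 0.85 [286.6 337.2] [621.6 202.7]
wrist pack_b_red 0.79 [168.9 262. ] [623.1 211.4]
wrist pack_b_yellow 0.82 [119.8 244.9] [568.8 216.4]
wrist pack_b_blue 0.87 [ 71.5 237.9] [523.7 229.7]
wrist exp [186.9 257.8]
wrist pen_tip 0.62 [186.1 257.4] [622.4 206.3]
top pack_b_red 0.96 [166.5 134.7] [628.8 210.9]
top pack_b_yellow 0.96 [187.4 133.2] [574.7 211.8]
top pack_b_blue 0.71 [201.6 122.9] [537.9 236.1]
top exp [164.1 127.8]
pack_b_red (array([625.5, 209.5,  75.8]), [2.2, 3.9, 2.5])
pack_b_yellow (array([580.6, 220.9,  12.2]), [9.1, 12.4, 11.1])
pack_b_blue (array([531.9, 230.1,  85.7]), [2.5, 6.8, 4.8])
pen_tip (array([622.4, 205. , 135.7]), [1.6, 1.6])
```

View pics/rw.png

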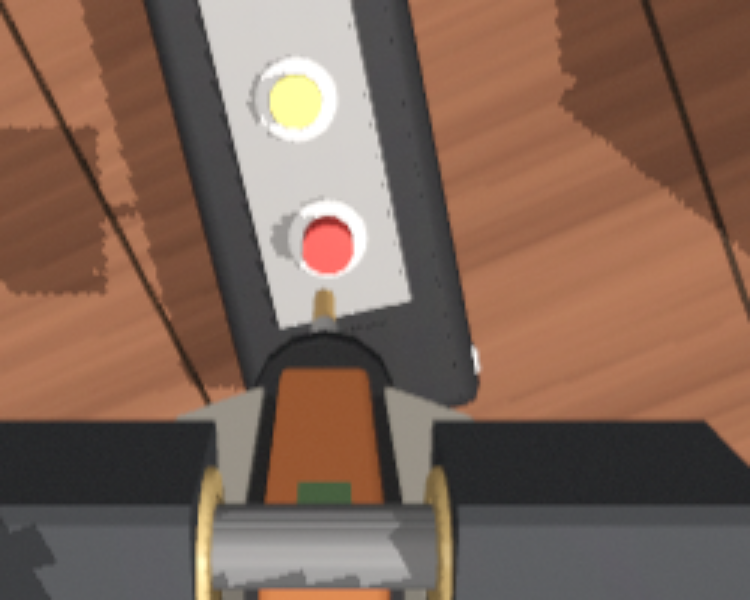

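```bash
cat > caps.py <<'E'
from h import *
def caps(f,C):
    h=cv2.cvtColor(f,cv2.COLOR_RGB2HSV);H,S,V=[h[:,:,i].astype(int) for i in range(3)];out={}
    for k,p,m in(("red",(623.5,207.5),(H<6)|(H>174)),("yellow",(576,217),(H>22)&(H<34)),("blue",(527.5,227),(H>98)&(H<118))):
        e=np.array(proj([*p,85],*C)); mm=(m&(S>110)&(V>110)).astype(np.uint8)
        n,l,st,ce=cv2.connectedComponentsWithStats(mm)
        b=[(st[i,4],ce[i][::-1]) for i in range(1,n) if st[i,4]>12 and np.linalg.norm(ce[i][::-1]-e)<14]
        if b: out[k]=max(b,key=lambda q:q[0])
    return out
E
python3 - <<'E'
from caps import *
np.set_printoptions(precision=1,suppress=True)
D={};C={}
for n in("scene","wrist","top"):
    f,*C[n]=cam(n);D[n]=caps(f,C[n]);print(n,D[n])
for k in("red","yellow","blue"):
    print(k,{n:atz(D[n][k][1],C[n],86)[:2] for n in C if k in D[n]})
    for ns in(("wrist","top"),("wrist","scene"),("wrist","top","scene")):
        o=[(D[n][k][1],C[n]) for n in ns if k in D[n]]
        if len(o)>1: print("  ",ns,*tri(o))
E
```

```text
scene {'red': (np.int32(122), array([306.1, 334. ])), 'yellow': (np.int32(97), array([296.4, 357.3])), 'blue': (np.int32(85), array([286.2, 379.8]))}
wrist {'red': (np.int32(249), array([171.6, 258.1])), 'blue': (np.int32(269), array([ 71.8, 235.8]))}
top {'red': (np.int32(16), array([168.4, 135.9])), 'yellow': (np.int32(35), array([186.9, 129.8])), 'blue': (np.int32(36), array([206.4, 124.5]))}
red {'scene': array([624. , 208.2]), 'wrist': array([621. , 208.4]), 'top': array([621.3, 202.8])}
   ('wrist', 'top') [623.7 207.2  73.1] [0.1, 0.1]
   ('wrist', 'scene') [621.9 207.6  82.6] [0.5, 0.5]
   ('wrist', 'top', 'scene') [621.9 206.4  80.3] [1.5, 1.7, 1.0]
yellow {'scene': array([577.5, 219.3]), 'top': array([574. , 215.5])}
   ('wrist', 'top', 'scene') [574.4 217.6  81.1] [0.3, 0.3]
blue {'scene': array([528.9, 229.3]), 'wrist': array([524.6, 228.6]), 'top': array([524.8, 226.3])}
   ('wrist', 'top') [524.6 228.3  81.2] [0.6, 0.6]
   ('wrist', 'scene') [524.2 228.   80. ] [0.5, 0.5]
   ('wrist', 'top', 'scene') [524.8 228.1  80.9] [0.8, 0.4, 0.5]
```

Emit:
play_rows(rows=[[[-0.015, 0.015, -0.4], [0, 0, 0]], [[-0.015, 0.015, -0.4], [0, 0, 0]], [[0, 0, -0.4], [0, 0, 0]], [[0, 0, 0], [0, 0, 0]], [[0, 0, 0], [0, 0, 0]]])

```text
time: 12.62
tool_pos: [622.7, 207.7, 213.4]
tcp_rot: [3.141, 0.0, 2.72]
contact_force: [-0.5, -0.1, -0.8]
grip_width: 18.2
finger_force: 30.0
```

Emit:
play_rows(rows=[[[0, 0, -0.1], [0, 0, 0]], [[0, 0, 0], [0, 0, 0]]])

```text
time: 12.88
tool_pos: [622.6, 207.7, 210.3]
tcp_rot: [3.141, 0.0, 2.72]
contact_force: [-0.1, -0.7, -1.0]
grip_width: 17.6
finger_force: 30.0
```

```bash
python3 - <<'E'
from caps import *
np.set_printoptions(precision=1,suppress=True)
s=get_obs();print(s["tool_pos"],s["contact_force"],s["time"])
f,*c=cam("scene");g,*d=cam("wrist")
print(caps(f,c),caps(g,d))
a=cv2.resize(f[260:330,300:390,::-1],None,fx=4.2,fy=4.2);b=cv2.resize(g[110:240,200:320,::-1],None,fx=3.2,fy=3.2)
h=min(len(a),len(b));cv2.imwrite("pics/red1.png",np.hstack([a[:h],b[:h]]))
E
```

```text
[622.6 207.7 210.3] [-0.1 -0.7 -1. ] 12.875
{'red': (np.int32(104), array([306.9, 333.9])), 'yellow': (np.int32(96), array([296.5, 357.3])), 'blue': (np.int32(26), array([289.3, 380.5]))} {'red': (np.int32(284), array([181.2, 257.8])), 'blue': (np.int32(358), array([ 69.4, 232.1]))}
```

View pics/red1.png

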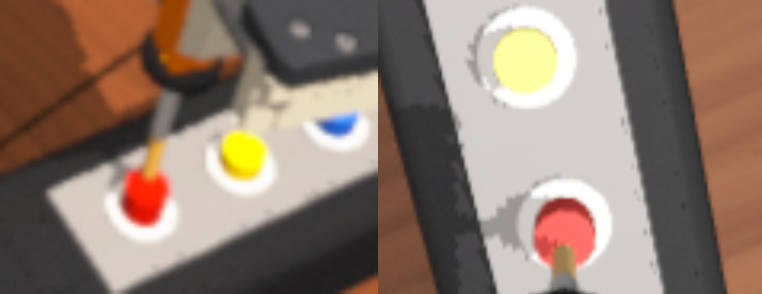

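Emit:
play_rows(rows=[[[0, 0, -0.067], [0, 0, 0]], [[0, 0, 0], [0, 0, 0]]])

```text
time: 13.22
tool_pos: [622.5, 207.7, 208.0]
tcp_rot: [-3.141, -0.0, 2.72]
contact_force: [-0.1, 0.0, -0.9]
grip_width: 17.5
finger_force: 30.0
```

Emit:
play_rows(rows=[[[0, 0, -0.067], [0, 0, 0]], [[0, 0, 0], [0, 0, 0]]])

```text
time: 13.48
tool_pos: [622.4, 207.7, 205.9]
tcp_rot: [-3.141, -0.0, 2.72]
contact_force: [-0.2, 0.4, -0.4]
grip_width: 17.6
finger_force: 30.0
```

Emit:
play_rows(rows=[[[0, 0, -0.067], [0, 0, 0]], [[0, 0, 0], [0, 0, 0]]])

```text
time: 13.72
tool_pos: [622.5, 207.7, 204.0]
tcp_rot: [-3.141, -0.0, 2.72]
contact_force: [0.1, -0.5, -0.9]
grip_width: 17.7
finger_force: 30.0
```

Emit:
play_rows(rows=[[[0, 0, -0.067], [0, 0, 0]], [[0, 0, 0], [0, 0, 0]]])

```text
time: 13.98
tool_pos: [622.6, 207.7, 202.3]
tcp_rot: [3.141, 0.0, 2.72]
contact_force: [0.2, -0.1, 1.1]
grip_width: 18.0
finger_force: 30.0
```

Emit:
play_rows(rows=[[[0, 0, -0.067], [0, 0, 0]], [[0, 0, 0], [0, 0, 0]]])

```text
time: 14.22
tool_pos: [622.6, 207.7, 200.4]
tcp_rot: [3.141, 0.0, 2.72]
contact_force: [-0.7, -0.1, 2.4]
grip_width: 18.1
finger_force: 30.0
```

Emit:
play_rows(rows=[[[0, 0, 0], [0, 0, 0]]])

```text
time: 14.35
tool_pos: [622.6, 207.7, 200.4]
tcp_rot: [3.141, 0.0, 2.72]
contact_force: [-1.0, -0.9, 2.6]
grip_width: 17.9
finger_force: 30.0
```

Emit:
play_rows(rows=[[[0, 0, -0.06], [0, 0, 0]], [[0, 0, 0], [0, 0, 0]], [[0, 0, 0], [0, 0, 0]]])

```text
time: 14.72
tool_pos: [622.6, 207.7, 198.6]
tcp_rot: [3.141, 0.0, 2.72]
contact_force: [-0.6, -0.4, 3.6]
grip_width: 17.8
finger_force: 30.0
```

Emit:
play_rows(rows=[[[0, 0, 0], [0, 0, 0]], [[0, 0, 0], [0, 0, 0]], [[0, 0, 0], [0, 0, 0]]])

```text
time: 15.1
tool_pos: [622.6, 207.7, 198.4]
tcp_rot: [3.141, 0.0, 2.72]
contact_force: [-0.2, 1.0, 4.1]
grip_width: 18.0
finger_force: 30.0
```

```bash
python3 - <<'E'
from caps import *
np.set_printoptions(precision=1,suppress=True)
s=get_obs();print(s["tool_pos"],s["contact_force"],s["moment"],s["time"])
f,*c=cam("scene");g,*d=cam("wrist")
print(caps(f,c),caps(g,d),[(x["p"],x["at"]) for x in pinpoint("pen_tip","wrist")[:2]])
a=cv2.resize(f[260:330,300:390,::-1],None,fx=4.2,fy=4.2);b=cv2.resize(g[110:240,200:320,::-1],None,fx=3.2,fy=3.2)
h=min(len(a),len(b));cv2.imwrite("pics/red2.png",np.hstack([a[:h],b[:h]]))
E
```

```text
[622.6 207.7 198.4] [-0.2  1.   4.1] [-0.1  0.1 -0. ] 15.1
{'red': (np.int32(77), array([308. , 333.6])), 'yellow': (np.int32(50), array([298.8, 357.1]))} {'red': (np.int32(261), array([183.6, 257.9])), 'blue': (np.int32(397), array([ 68. , 230.7]))} [(0.72, [231.8, 53.0]), (0.68, [187.8, 255.7])]
```

View pics/red2.png

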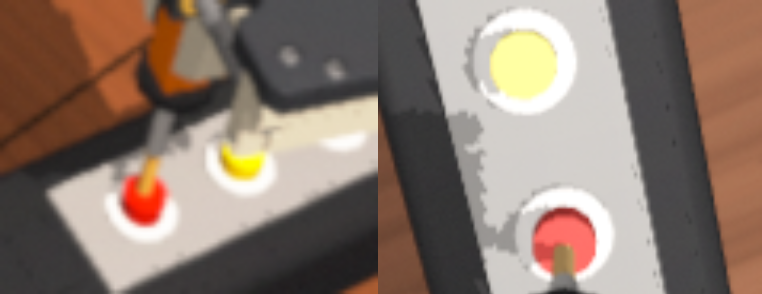

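Red was pressed at about 4–5 N, with the tip within about 2 mm of the cap's centre (tip row 187, cap row about 185). On to yellow.

Emit:
play_rows(rows=[[[0, 0, 0.2], [0, 0, 0]], [[0, 0, 0.6], [0, 0, 0]], [[-0.4, 0.08, 0], [0, 0, 0]], [[-0.4, 0.08, 0], [0, 0, 0]], [[-0.4, 0.08, 0], [0, 0, 0]], [[-0.467, 0.093, 0], [0, 0, 0]], [[0, 0, -0.2], [0, 0, 0]], [[0, 0, -0.15], [0, 0, 0]], [[0, 0, 0], [0, 0, 0]], [[0, 0, 0], [0, 0, 0]]])

```text
time: 16.5
tool_pos: [572.9, 217.6, 211.7]
tcp_rot: [3.142, -0.0, 2.72]
contact_force: [-0.7, 0.4, -1.1]
grip_width: 17.9
finger_force: 30.0
```

Emit:
play_rows(rows=[[[0, 0, -0.067], [0, 0, 0]], [[0, 0, 0], [0, 0, 0]]])

```text
time: 16.75
tool_pos: [572.6, 217.6, 209.7]
tcp_rot: [-3.142, -0.0, 2.72]
contact_force: [-0.3, 0.4, 0.0]
grip_width: 17.4
finger_force: 30.0
```

Emit:
play_rows(rows=[[[0, 0, -0.067], [0, 0, 0]], [[0, 0, 0], [0, 0, 0]]])

```text
time: 17.0
tool_pos: [572.5, 217.7, 207.7]
tcp_rot: [-3.141, -0.0, 2.72]
contact_force: [-1.0, -0.7, -0.7]
grip_width: 18.0
finger_force: 30.0
```

```bash
python3 - <<'E'
from caps import *
np.set_printoptions(precision=1,suppress=True)
s=get_obs();print(s["tool_pos"],s["contact_force"],s["time"])
g,*d=cam("wrist")
h=cv2.cvtColor(g,cv2.COLOR_RGB2HSV);m=(h[:,:,0]>22)&(h[:,:,0]<34)&(h[:,:,1]>60)&(h[:,:,2]>150)
n,l,st,ce=cv2.connectedComponentsWithStats(m.astype(np.uint8))
print([(st[i],ce[i][::-1]) for i in range(1,n) if st[i,4]>60],[(x["p"],x["at"]) for x in pinpoint("pen_tip","wrist")[:3]])
E
```

```text
[572.5 217.7 207.7] [-1.  -0.7 -0.7] 17.0
[(array([249, 174,  19,  20, 258], dtype=int32), array([182.5, 258.8])), (array([254, 310,  13,   6,  67], dtype=int32), array([312.6, 259.7]))] [(0.97, [185.5, 257.7])]
```

Aligned, with the tip at (186,258) and the cap centre at (183,259). Continuing down.

Emit:
play_rows(rows=[[[0, 0, -0.067], [0, 0, 0]], [[0, 0, 0], [0, 0, 0]]])

```text
time: 17.35
tool_pos: [572.5, 217.7, 205.6]
tcp_rot: [-3.141, -0.0, 2.72]
contact_force: [0.7, 0.3, -0.5]
grip_width: 18.0
finger_force: 30.0
```

Emit:
play_rows(rows=[[[0, 0, -0.067], [0, 0, 0]], [[0, 0, 0], [0, 0, 0]]])

```text
time: 17.6
tool_pos: [572.4, 217.7, 203.6]
tcp_rot: [-3.141, -0.0, 2.72]
contact_force: [-0.0, 0.0, -0.7]
grip_width: 18.1
finger_force: 30.0
```

Emit:
play_rows(rows=[[[0, 0, -0.067], [0, 0, 0]], [[0, 0, 0], [0, 0, 0]]])

```text
time: 17.85
tool_pos: [572.5, 217.7, 201.6]
tcp_rot: [-3.141, -0.0, 2.72]
contact_force: [-0.3, 0.1, -0.8]
grip_width: 17.7
finger_force: 30.0
```

Emit:
play_rows(rows=[[[0, 0, -0.067], [0, 0, 0]], [[0, 0, 0], [0, 0, 0]]])

```text
time: 18.1
tool_pos: [572.5, 217.7, 199.6]
tcp_rot: [-3.141, -0.0, 2.72]
contact_force: [-0.9, -0.4, 0.1]
grip_width: 18.1
finger_force: 30.0
```

Emit:
play_rows(rows=[[[0, 0, -0.05], [0, 0, 0]], [[0, 0, 0], [0, 0, 0]]])

```text
time: 18.35
tool_pos: [572.5, 217.7, 198.2]
tcp_rot: [-3.142, -0.0, 2.72]
contact_force: [0.7, 0.2, -0.3]
grip_width: 17.5
finger_force: 30.0
```

Emit:
play_rows(rows=[[[0, 0, 0], [0, 0, 0]]])

```text
time: 18.48
tool_pos: [572.6, 217.7, 198.3]
tcp_rot: [3.142, 0.0, 2.72]
contact_force: [0.0, 0.4, -1.0]
grip_width: 17.8
finger_force: 30.0
```

No contact yet.

Emit:
play_rows(rows=[[[0, 0, -0.067], [0, 0, 0]], [[0, 0, 0], [0, 0, 0]]])

```text
time: 18.73
tool_pos: [572.7, 217.7, 196.3]
tcp_rot: [3.141, 0.0, 2.72]
contact_force: [1.1, -0.7, 0.5]
grip_width: 17.8
finger_force: 30.0
```

Emit:
play_rows(rows=[[[0, 0, -0.067], [0, 0, 0]], [[0, 0, 0], [0, 0, 0]]])

```text
time: 18.98
tool_pos: [572.7, 217.7, 194.5]
tcp_rot: [3.141, 0.0, 2.72]
contact_force: [-0.7, 1.0, 1.8]
grip_width: 17.6
finger_force: 30.0
```

Emit:
play_rows(rows=[[[0, 0, -0.05], [0, 0, 0]], [[0, 0, -0.04], [0, 0, 0]], [[0, 0, 0], [0, 0, 0]]])

```text
time: 19.35
tool_pos: [572.7, 217.7, 191.8]
tcp_rot: [3.141, 0.0, 2.72]
contact_force: [-0.1, 0.8, 3.2]
grip_width: 17.9
finger_force: 30.0
```

Emit:
play_rows(rows=[[[0, 0, 0], [0, 0, 0]], [[0, 0, 0], [0, 0, 0]]])

```text
time: 19.6
tool_pos: [572.7, 217.7, 191.7]
tcp_rot: [3.141, 0.0, 2.72]
contact_force: [-0.7, -0.3, 3.9]
grip_width: 17.9
finger_force: 30.0
```

Emit:
play_rows(rows=[[[0, 0, 0], [0, 0, 0]], [[0, 0, 0], [0, 0, 0]]])

```text
time: 19.85
tool_pos: [572.7, 217.7, 191.7]
tcp_rot: [3.141, 0.0, 2.72]
contact_force: [-0.4, 0.1, 3.9]
grip_width: 18.1
finger_force: 30.0
```

Yellow is done at about 4.5 N. Blue next.

Emit:
play_rows(rows=[[[0, 0, 0.3], [0, 0, 0]], [[0, 0, 0.8], [0, 0, 0]], [[-0.4, 0.085, 0], [0, 0, 0]], [[-0.4, 0.085, 0], [0, 0, 0]], [[-0.4, 0.085, 0], [0, 0, 0]], [[-0.4, 0.085, 0], [0, 0, 0]], [[0, 0, -0.2], [0, 0, 0]], [[0, 0, -0.25], [0, 0, 0]], [[0, 0, 0], [0, 0, 0]], [[0, 0, 0], [0, 0, 0]]])

```text
time: 21.1
tool_pos: [524.8, 227.8, 210.9]
tcp_rot: [-3.142, -0.0, 2.72]
contact_force: [-0.0, -0.6, -0.4]
grip_width: 18.0
finger_force: 30.0
```

Emit:
play_rows(rows=[[[0, 0, -0.067], [0, 0, 0]], [[0, 0, 0], [0, 0, 0]]])

```text
time: 21.35
tool_pos: [524.6, 227.8, 209.0]
tcp_rot: [3.142, -0.0, 2.72]
contact_force: [-0.3, -0.2, -1.4]
grip_width: 17.8
finger_force: 30.0
```

```bash
python3 - <<'E'
from caps import *
np.set_printoptions(precision=1,suppress=True)
s=get_obs();print(s["tool_pos"],s["contact_force"],s["time"])
g,*d=cam("wrist")
print(caps(g,d),[(x["p"],x["at"]) for x in pinpoint("pen_tip","wrist")[:3]])
E
```

```text
[524.6 227.8 209. ] [-0.3 -0.2 -1.4] 21.35
{'blue': (np.int32(254), array([180.8, 258.1]))} [(0.67, [187.7, 257.4]), (0.61, [295.8, 86.8])]
```

Emit:
play_rows(rows=[[[0, 0, -0.067], [0, 0, 0]], [[0, 0, 0], [0, 0, 0]]])

```text
time: 21.7
tool_pos: [524.4, 227.9, 206.9]
tcp_rot: [-3.141, -0.0, 2.72]
contact_force: [-0.4, -0.6, -0.3]
grip_width: 17.9
finger_force: 30.0
```

Emit:
play_rows(rows=[[[0, 0, -0.067], [0, 0, 0]], [[0, 0, 0], [0, 0, 0]]])

```text
time: 21.95
tool_pos: [524.4, 227.9, 204.9]
tcp_rot: [-3.141, -0.0, 2.72]
contact_force: [-0.3, -0.2, -0.8]
grip_width: 17.6
finger_force: 30.0
```

Emit:
play_rows(rows=[[[0, 0, -0.067], [0, 0, 0]], [[0, 0, 0], [0, 0, 0]]])

```text
time: 22.2
tool_pos: [524.5, 227.9, 202.9]
tcp_rot: [-3.141, -0.0, 2.72]
contact_force: [0.7, -0.8, -0.7]
grip_width: 18.0
finger_force: 30.0
```

Emit:
play_rows(rows=[[[0, 0, -0.067], [0, 0, 0]], [[0, 0, 0], [0, 0, 0]]])

```text
time: 22.45
tool_pos: [524.5, 227.9, 200.9]
tcp_rot: [-3.141, -0.0, 2.72]
contact_force: [-0.2, -0.9, -0.3]
grip_width: 17.9
finger_force: 30.0
```

Emit:
play_rows(rows=[[[0, 0, -0.067], [0, 0, 0]], [[0, 0, 0], [0, 0, 0]]])

```text
time: 22.7
tool_pos: [524.5, 227.9, 198.8]
tcp_rot: [-3.141, -0.0, 2.72]
contact_force: [0.4, -0.1, -0.6]
grip_width: 17.7
finger_force: 30.0
```

Emit:
play_rows(rows=[[[0, 0, -0.067], [0, 0, 0]], [[0, 0, 0], [0, 0, 0]]])

```text
time: 22.95
tool_pos: [524.6, 227.9, 197.0]
tcp_rot: [3.141, 0.0, 2.72]
contact_force: [0.3, 0.1, 0.5]
grip_width: 18.0
finger_force: 30.0
```

Emit:
play_rows(rows=[[[0, 0, -0.067], [0, 0, 0]], [[0, 0, 0], [0, 0, 0]]])

```text
time: 23.2
tool_pos: [524.7, 227.9, 195.2]
tcp_rot: [3.141, 0.0, 2.72]
contact_force: [0.2, 0.1, 2.2]
grip_width: 17.7
finger_force: 30.0
```

Emit:
play_rows(rows=[[[0, 0, 0], [0, 0, 0]]])

```text
time: 23.32
tool_pos: [524.7, 227.9, 195.2]
tcp_rot: [3.141, 0.0, 2.72]
contact_force: [-0.3, 0.8, 2.1]
grip_width: 18.0
finger_force: 30.0
```

Emit:
play_rows(rows=[[[0, 0, -0.045], [0, 0, 0]], [[0, 0, -0.035], [0, 0, 0]], [[0, 0, 0], [0, 0, 0]]])

```text
time: 23.7
tool_pos: [524.7, 227.9, 192.8]
tcp_rot: [3.141, 0.0, 2.72]
contact_force: [-0.2, -0.5, 3.4]
grip_width: 18.0
finger_force: 30.0
```

Emit:
play_rows(rows=[[[0, 0, 0], [0, 0, 0]], [[0, 0, 0], [0, 0, 0]]])

```text
time: 23.95
tool_pos: [524.7, 227.9, 192.8]
tcp_rot: [3.141, 0.0, 2.72]
contact_force: [-0.2, 0.2, 3.5]
grip_width: 17.8
finger_force: 30.0
```

Emit:
play_rows(rows=[[[0, 0, 0], [0, 0, 0]], [[0, 0, 0], [0, 0, 0]]])

```text
time: 24.2
tool_pos: [524.6, 227.9, 192.7]
tcp_rot: [3.141, 0.0, 2.72]
contact_force: [0.0, -0.5, 2.7]
grip_width: 18.1
finger_force: 30.0
```

Blue is done at about 4 N. Returning to the holder.

Emit:
play_rows(rows=[[[0, 0, 0.3], [0, 0, 0]], [[0, 0, 0.8], [0, 0, 0]], [[0, 0, 0.8], [0, 0, 0]]])

```text
time: 24.58
tool_pos: [524.0, 227.8, 249.9]
tcp_rot: [-3.14, -0.002, 2.72]
contact_force: [0.5, -0.8, -0.6]
grip_width: 17.4
finger_force: 30.0
```

Emit:
play_rows(rows=[[[-0.098, -0.835, 0], [0, 0, 0]], [[-0.098, -0.835, 0], [0, 0, 0]], [[-0.098, -0.835, 0], [0, 0, 0]], [[-0.098, -0.835, 0], [0, 0, 0]], [[-0.098, -0.835, 0], [0, 0, 0]], [[-0.098, -0.835, 0], [0, 0, 0]], [[-0.098, -0.835, 0], [0, 0, 0]], [[-0.098, -0.835, 0], [0, 0, 0]], [[-0.098, -0.835, 0], [0, 0, 0]], [[-0.098, -0.835, 0], [0, 0, 0]], [[0, 0, 0], [0, 0, 0]], [[0, 0, 0], [0, 0, 0]]])

```text
time: 26.08
tool_pos: [495.0, -22.1, 249.6]
tcp_rot: [3.141, -0.001, 2.72]
contact_force: [0.2, -0.5, -0.7]
grip_width: 17.8
finger_force: 30.0
```

```bash
python3 - <<'E'
from h import *
np.set_printoptions(precision=1,suppress=True)
s=get_obs();print(s["tool_pos"],s["tcp_rot"],s["contact_force"],s["time"])
g,*d=cam("wrist");f,*c=cam("scene")
print([(x["p"],x["at"]) for x in pinpoint("pen_tip","wrist")[:3]],[(x["p"],x["at"],atz(x["at"],d,0)) for x in pinpoint("holder","wrist")])
a=cv2.resize(f[140:250,250:350,::-1],None,fx=4,fy=4);b=cv2.resize(g[110:240,200:320,::-1],None,fx=3.38,fy=3.38)
h=min(len(a),len(b));cv2.imwrite("pics/back.png",np.hstack([a[:h],b[:h,:395]]))
E
```

```text
[495.  -22.1 249.6] [ 3.1 -0.   2.7] [ 0.2 -0.5 -0.7] 26.075
[(0.75, [168.5, 184.5]), (0.59, [189.9, 259.6]), (0.56, [85.9, 200.5])] [(0.85, [158.8, 257.5], array([495.2, -22.3,   0. ]))]
```

View pics/back.png

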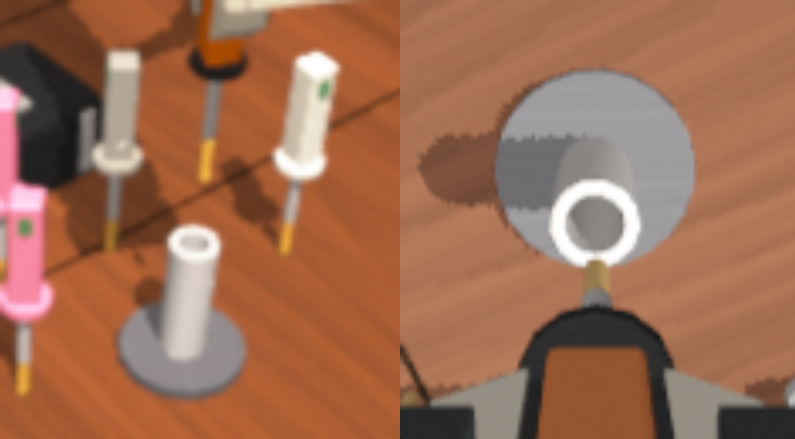

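The tip is over the tube mouth and the holder axis reads (495.2, -22.3). Lowering the pen along the path I lifted it.

Emit:
play_rows(rows=[[[0, -0.015, -0.5], [0, 0, 0]], [[0, 0, -0.5], [0, 0, 0]], [[0, 0, -0.5], [0, 0, 0]], [[0, 0, -0.2], [0, 0, 0]], [[0, 0, -0.2], [0, 0, 0]], [[0, 0, -0.2], [0, 0, 0]], [[0, 0, 0], [0, 0, 0]]])

```text
time: 27.15
tool_pos: [495.0, -23.0, 186.4]
tcp_rot: [-3.142, -0.001, 2.72]
contact_force: [0.7, -0.9, -0.5]
grip_width: 17.7
finger_force: 30.0
```

Emit:
play_rows(rows=[[[0, 0.015, -0.4], [0, 0, 0]], [[0, 0, -0.4], [0, 0, 0]], [[0, 0, -0.4], [0, 0, 0]], [[0, 0, -0.3], [0, 0, 0]], [[0, 0, -0.2], [0, 0, 0]], [[0, 0, 0], [0, 0, 0]], [[0, 0, 0], [0, 0, 0]]])

```text
time: 28.02
tool_pos: [495.4, -22.6, 135.9]
tcp_rot: [3.141, 0.001, 2.72]
contact_force: [0.1, -0.5, 0.2]
grip_width: 17.9
finger_force: 30.0
```

Emit:
play_rows(rows=[[[0, 0, -0.1], [0, 0, 0]], [[0, 0, -0.05], [0, 0, 0]], [[0, 0, 0], [0, 0, 0]], [[0, 0, 0], [0, 0, 0]]])

```text
time: 28.52
tool_pos: [495.2, -22.6, 131.2]
tcp_rot: [3.141, 0.0, 2.72]
contact_force: [-0.3, -0.1, -0.1]
grip_width: 17.6
finger_force: 30.0
```

Emit:
play_rows(rows=[[[0, 0, -0.035], [0, 0, 0]], [[0, 0, 0], [0, 0, 0]]])

```text
time: 28.78
tool_pos: [495.1, -22.6, 130.0]
tcp_rot: [3.142, -0.0, 2.72]
contact_force: [0.1, 0.1, -1.2]
grip_width: 17.8
finger_force: 30.0
```

Emit:
play_rows(rows=[[[0, 0, -0.015], [0, 0, 0]], [[0, 0, 0], [0, 0, 0]]])

```text
time: 29.02
tool_pos: [495.1, -22.6, 129.6]
tcp_rot: [3.142, -0.0, 2.72]
contact_force: [0.4, 0.2, -0.4]
grip_width: 17.9
finger_force: 30.0
```

Emit:
play_rows(rows=[[[0, 0, 0], [0, 0, 0]], [[0, 0, 0], [0, 0, 0]], [[0, 0, 0], [0, 0, 0]], [[0, 0, 0], [0, 0, 0]], [[0, 0, 0], [0, 0, 0]]], hand=0.1)

```text
time: 29.65
tool_pos: [495.2, -22.6, 129.6]
tcp_rot: [3.142, 0.0, 2.72]
contact_force: [-0.0, 0.9, -0.1]
grip_width: 50.1
finger_force: 0.0
```

Emit:
play_rows(rows=[[[0, 0, 0.3], [0, 0, 0]], [[0, 0, 0.6], [0, 0, 0]], [[0, 0, 0.8], [0, 0, 0]], [[0, 0, 0.8], [0, 0, 0]], [[0, 0, 0.8], [0, 0, 0]], [[-0.4, 0, 0.8], [0, 0, 0]], [[-0.5, 0, 0.8], [0, 0, 0]], [[-0.5, 0, 0], [0, 0, 0]], [[0, 0, 0], [0, 0, 0]], [[0, 0, 0], [0, 0, 0]]])

```text
time: 30.9
tool_pos: [453.1, -22.6, 275.9]
tcp_rot: [-3.142, -0.001, 2.72]
contact_force: [0.8, -1.0, -1.0]
grip_width: 51.0
finger_force: 0.0
```

```bash
python3 - <<'E'
from topface import *
np.set_printoptions(precision=1,suppress=True)
f,*c=cam("wrist");print(top(f,c,lo=200),get_obs()["time"],get_obs()["tool_pos"])
f,*c=cam("scene");cv2.imwrite("pics/end.png",cv2.resize(f[:,:,::-1],(800,600)))
zs=dict(tin=0,cup=0,adaptor=0,grease=0)
for q in zs: print(q,[(round(d["p"],2),np.array(d["at"])) for d in pinpoint(q,"scene")[:1]])
E
```

```text
[(np.int32(356), array([277., 230.]))]
((495.1603698730469, -22.456371307373047), (16.28206443786621, 17.68057632446289), 66.35249328613281) 30.95 [453.2 -22.6 275.9]
tin [(0.78, array([361., 261.]))]
cup [(0.65, array([221.4, 167.5]))]
adaptor [(0.58, array([362.4, 260.2]))]
grease [(0.68, array([287.1, 202.4]))]
```

View pics/end.png

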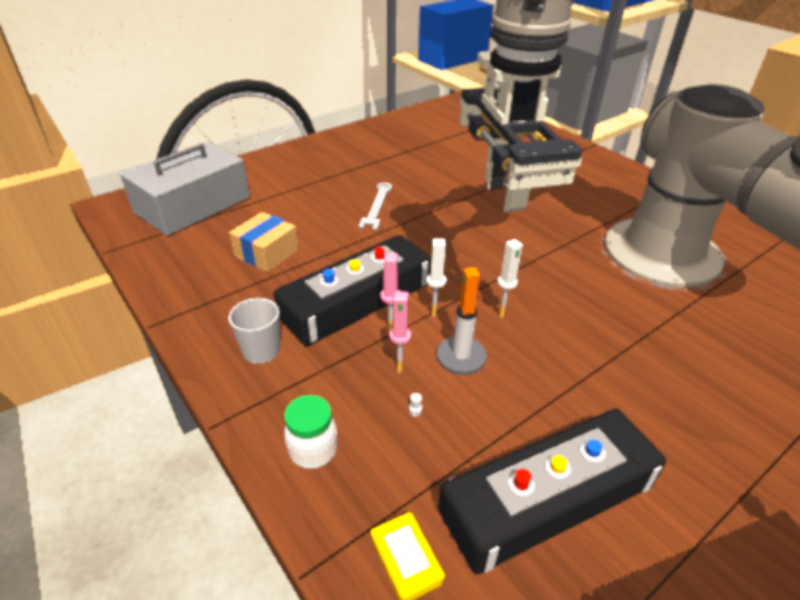

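The pen stands in its holder again at (470,290), the gripper is clear, and everything else is where it was.

```bash
python3 -c "
from plant import bot
print(bot.close_job())"
```

```text
the job is handed in; nothing more can be done
None
```

I pressed pack_b's red, yellow and blue studs in that order, each at about 4–5 N by the wrist sensor. The pen is back in its holder and let go, nothing else looks moved in the last picture, and the job is handed in; no verdict came back.

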